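# Lay a standing carton down in the labelling jig

## Robot

A 6-joint arm with a two-finger parallel gripper is mounted at the origin on a cart in front of the work surface, level with it; the furniture and walls round the work are solid. World frame = base frame: x ahead of the robot, y to its left, z up, the work surface at z = 0. Lengths are in m, angles in rad, forces in N, time in s.
With the tool pointing down it reaches from about 0.25 to 0.85 m from the base axis. Payload 12.5 kg.
Tool frame: the origin (TCP) lies at the very end of the fingers, on their centre line; the grasp point (between the pads) lies ctrl.grasp_offset behind it (ctrl.grasp_offset is the distance from the TCP to the grasp point, in m); z points along the fingers, y is the line along which they close (so a half turn about z gives the same grasp; the last joint's range is limited). The gripper opens to 93 mm and grips with 3 to 60 N. Pads are 15 mm wide; open, the fingers measure 128 mm over their backs; the gripper's body (75 mm by 188 mm) begins 65 mm behind the grasp point.
Start: joints at [-1.417, 0.351, 1.652, -0, 1.139, -0.085], TCP at [0.13, -0.534, 0.219] pointing down, gripper open.
Joint ranges: [-2.75, 2.75], [-0.79, 2.1], [0.01, 2.65], [-1.57, 4.71], [0.07, 3.14], [-2.87, 2.87]. Speed limits (rad/s): [2.22, 2.22, 2.79, 3.14, 3.14, 3.14].

## Interface

Orientations are given as a unit quaternion [w, x, y, z].
In Python, from workcell import ctrl gives the robot as it stands.
- The arm moves only by the shell command python3 -m crank 'ROWS' [FORCE]. ROWS is JSON, a list of rows, each a list of 7 numbers: the opening in per cent of the stroke, from 0 (shut) to 100 (fully open), then the shift along the world's x, y, z in cm, then the turn, a rotation vector about the world's x, y, z in degrees. A call has 1 to 20 rows; each row shifts and turns the commanded pose from where the row before left it; what a row does not reach is not made up. A row lasts 1/12 s, in which the tool goes at most 41.7 mm and 7.16 degrees, less where a joint would pass 70% of its speed; a pose out of reach is approached as far as the arm can. A call is refused whole if a number of a shift passes 4.17 or a number of a turn 7.16, either way. A call with a gripper value outside its range is refused whole. The fingers move at their own pace and stop on an object; FORCE is the grip in N (left out, the last holds). Time passes only in rows, so rows that do not move let the fingers close. It gives the time, the measured TCP pose, the force, the opening and the grip force at its end, in the units of the state.
- ctrl.observe(): the state, without advancing time (a new reading comes with each control period).
- ctrl.camera(name): name is "scene" or "top" or "wrist"; returns the picture (400x640x3 uint8, red, green, blue); there is no depth.
- ctrl.get_calibration(name): a dict with "camera_matrix" (3x3 intrinsics, pixels), "distortion" ([k1, k2, p1, p2, k3] as OpenCV has them; the pictures are not rectified), "R" (3x3) and "t" (3): a world point X has camera coordinates R X + t. Camera axes: x right, y down, z forward; pixel columns grow to the right and rows downward; lengths in m; the calibration is good to about 2 mm. A picture is of the moment at which its call begins: read the wrist's pose just before it. get_calibration takes no time and is no camera call; for the wrist camera it gives the pose at the moment of the call.
- ctrl.hand_in(): hands the job in; it is judged then, once.
The state is a dict: "time_s": time; "qpos": joint angles; "dq": joint speeds; "joint_efforts": joint torques, N m; "ee_pos": TCP position; "orientation": TCP orientation; "ft_force": force on the tool from outside, world axes, zero at the start; "moment": the same for the moment, N m; "finger_gap": finger opening in m; "grip_force": force on a finger pad.
Only numpy, scipy, OpenCV 4.12 (cv2) and the standard library are available. Lean on these libraries where they do the work, as an engineer would, in place of code of your own. Each camera call takes 0.05 s, during which the arm holds its last target. There are 200 camera calls.

## Task

The blue filter carton has been left standing on end on the labelling jig. Push it near its top so that it tips over towards the yellow end stop and lies flat, then push it along the plate until its end sits flush against the stop. Do it by pushing only, without picking the carton up, and leave the bottle, the tappet and the spark plug where they are.

Things in the scene. Friction and masses are not known exactly. Their poses are not given: they have to be found in the camera images.
- jig: Labelling jig fixed to the bench: flat grey plate with a yellow stop bar across one end. Origin on the bench surface; z up, x along the plate to the stop (roughly to the robot's right, varies), y across. Plate x = -0.145 to 0.150, y = -0.065 to 0.065, top at z = 0.006. The stop's face is at x = 0.130, as wide as the plate, its top at z = 0.046. Nothing else stands up from the plate.
- carton: Blue closed carton, loose, 0.2 to 0.45 kg, 62 x 118 x 82 mm along own x, y, z. Starts on end on the plate: y up, x roughly to the stop, z level. Origin: middle of a 62 x 118 face. Pushed near the top it tips rather than slides; past 28 degrees of lean it falls onto its 118 x 82 face and is then 62 mm high, its former top end 3 to 9 cm short of the stop.
- carton_center (a point): Centre of the blue carton (own axes as the carton): 59 mm above the plate while it stands, 31 mm when it lies.
- carton_head (a point): Middle of the carton's 62 x 82 mm end that is on top at the start (59 mm from its centre along own +y); this is the end that must finish flush against the stop.
- carton_toe (a point): Middle of the carton's lower edge on the stop side as it stands (own x = +31, y = -59 mm from its centre): the edge it tips over. It stays down on the plate all the time.
- bottle: White sealant bottle with blue label and blue nozzle, 43 mm diameter, 142 mm tall, loose, standing on the bench beside the plate, on the side away from the robot, near the stop end. Origin at the centre of its underside.
- tappet: Grey steel tappet, a short cylinder 29 mm diameter, 22 mm tall, loose, standing on the bench beside the plate on the robot's side. Origin at the centre of its underside.
- sparkplug: Spark plug lying on the bench, loose, 66 x 21 x 18 mm, beside the plate on the robot's side, near the stop end. Origin at the centre of its underside.
Things that resemble listed ones, but are neither listed nor needed, are in the scene too. Leave any green or orange look-alike of the carton alone.

How it is judged:
On the way:
1. the carton has been tipped over and lies flat, its end not yet at the stop (angle between the x axis of carton and the z axis of jig, either way round below 0.06 rad and x of carton_head in the frame of jig below 0.124 m), for 0.2 s.
At the end, for the whole second after the job is handed in: The carton rests on its 118 x 82 mm face on the plate (flat within 3.5 degrees), its former top end within 5 mm of the stop and square to it within 4 degrees, that end's middle within 40 mm of the plate's centre line; bottle, tappet and spark plug within 20 mm of their starts (angle between the x axis of carton and the z axis of jig, either way round below 0.06 rad and linear speed of carton below 0.02 m/s and angular speed of carton below 0.15 rad/s and height (world z) of carton_center below 0.045 m and x of carton_head in the frame of jig between 0.125 and 0.136 m and y of carton_head in the frame of jig between -0.04 and 0.04 m and angle between the y axis of carton and the x axis of jig, either way round below 0.07 rad and distance of each of bottle, tappet, sparkplug from where it was at the start of the episode below 0.02 m); the robot touches nothing.
It fails at once if the carton is lifted or tipped some other way: its lower stop-side edge rises more than 14 mm off the plate (height (world z) of carton_toe above 0.02 m).
It fails at once if the blue-labelled bottle is moved by more than 20 mm (distance of bottle from where it was at the start of the episode above 0.02 m).
It fails at once if the tappet is moved by more than 20 mm (distance of tappet from where it was at the start of the episode above 0.02 m).
It fails at once if the spark plug is moved by more than 20 mm (distance of sparkplug from where it was at the start of the episode above 0.02 m).
It fails at once if the bottle is knocked over (angle between bottle's own z axis and vertical above 0.5 rad).
It also fails if it takes over 45 s, if anything falls off the work surface, if the arm or the gripper's body presses on something with over 40 N, if the wrist force passes 120 N, or if a joint passes its speed limit or range.

## Working session

There is one attempt and no reset: what is moved stays moved. The work goes in short steps, Python scripts to look and compute and a shell command to move; the robot and the scene stay as the last step left them, time stands still between calls to the robot, and variables do not carry over. Pictures are saved under pics/ and viewed, at most 10 in all, crops included, and the job is handed in when it is done.

```bash
mkdir -p pics
cat > h.py <<'E'
import numpy as np, cv2
from workcell import ctrl
def snap(n,f):
    c=ctrl.get_calibration(n); im=ctrl.camera(n); cv2.imwrite('pics/'+f+'.png',im[:,:,::-1]); return c,im
def ray(c,uv,z):
    K=np.array(c['camera_matrix'],float);d=np.array(c['distortion'],float);R=np.array(c['R']);t=np.array(c['t'])
    p=cv2.undistortPoints(np.array(uv,float).reshape(-1,1,2),K,d).reshape(-1,2)
    D=np.c_[p,np.ones(len(p))]@R; o=-R.T@t
    return o+D*((z-o[2])/D[:,2])[:,None]
def mask(im,lo,hi):
    return cv2.inRange(cv2.cvtColor(im,cv2.COLOR_RGB2HSV),lo,hi)
def blobs(m,amin=60):
    cs,_=cv2.findContours(m,cv2.RETR_EXTERNAL,cv2.CHAIN_APPROX_NONE)
    return sorted([c for c in cs if cv2.contourArea(c)>amin],key=cv2.contourArea,reverse=True)
E
python3 - <<'E'
from h import *
for n in('scene','top'):
    c,im=snap(n,n+'0'); print(n,np.round(-np.array(c['R']).T@np.array(c['t']),3))
    for k,lo,hi in(('blue',(100,90,40),(130,255,255)),('yel',(22,110,90),(34,255,255))):
        for b in blobs(mask(im,lo,hi))[:5]:
            print(k,cv2.boundingRect(b),cv2.contourArea(b),np.round(cv2.boxPoints(cv2.minAreaRect(b))).tolist())
a=cv2.imread('pics/scene0.png');
E
```

```text
scene [-0.255  0.381  0.701]
blue (260, 146, 46, 84) 2620.5 [[260.0, 146.0], [305.0, 146.0], [305.0, 229.0], [260.0, 229.0]]
blue (0, 231, 37, 50) 1295.5 [[0.0, 280.0], [0.0, 231.0], [36.0, 231.0], [36.0, 280.0]]
blue (210, 0, 35, 48) 574.0 [[210.0, 0.0], [244.0, 0.0], [244.0, 47.0], [210.0, 47.0]]
blue (541, 357, 33, 43) 547.5 [[537.0, 395.0], [564.0, 355.0], [578.0, 364.0], [551.0, 404.0]]
blue (596, 297, 31, 44) 523.5 [[596.0, 297.0], [626.0, 296.0], [627.0, 339.0], [597.0, 340.0]]
yel (349, 176, 19, 32) 296.5 [[344.0, 179.0], [357.0, 173.0], [372.0, 202.0], [359.0, 209.0]]
top [ 0.372 -0.012  1.069]
blue (0, 100, 65, 48) 1792.5 [[-6.0, 128.0], [3.0, 99.0], [69.0, 119.0], [60.0, 148.0]]
blue (265, 139, 34, 48) 1323.0 [[264.0, 184.0], [268.0, 138.0], [300.0, 141.0], [296.0, 187.0]]
blue (594, 171, 38, 32) 378.5 [[592.0, 177.0], [599.0, 169.0], [633.0, 196.0], [627.0, 205.0]]
blue (301, 104, 33, 26) 283.5 [[299.0, 125.0], [303.0, 102.0], [334.0, 106.0], [330.0, 130.0]]
blue (304, 86, 31, 19) 182.0 [[302.0, 96.0], [306.0, 84.0], [336.0, 92.0], [333.0, 104.0]]
yel (390, 272, 48, 43) 1135.0 [[389.0, 300.0], [400.0, 272.0], [438.0, 287.0], [427.0, 315.0]]
yel (363, 149, 20, 57) 306.5 [[363.0, 205.0], [369.0, 148.0], [383.0, 150.0], [376.0, 207.0]]
```

View pics/top0.png

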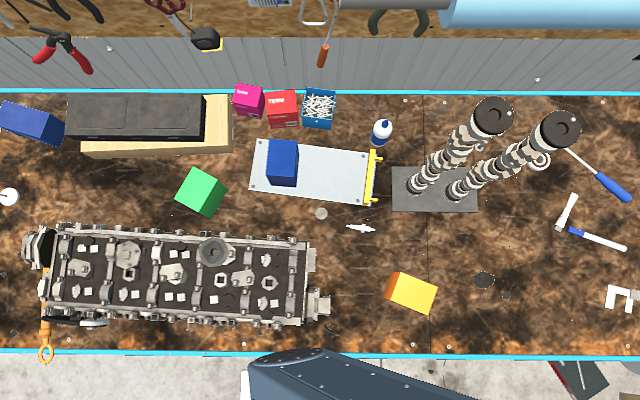

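View pics/scene0.png

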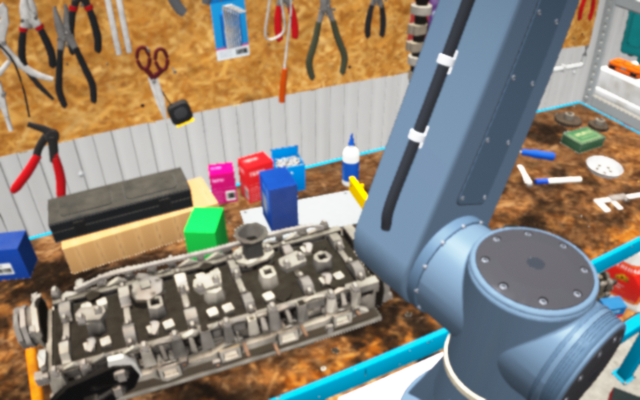

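The top view shows the jig plate at (250–383, 140–207), its yellow stop at (373,178), and a blue carton standing on the plate at (282,163). The bottle is at (382,130), the tappet at (321,213) and the spark plug at (360,228).

Carton candidates are blue (282,163), blue (30,122), green (201,192) and orange (411,293). Only the one at (282,163) is blue and stands on the jig plate. I'll confirm it in a crop and measure.

Run:
```python
from h import *
im=cv2.cvtColor(cv2.imread('pics/top0.png'),cv2.COLOR_BGR2RGB); c=ctrl.get_calibration('top')
cv2.imwrite('pics/crop.png',cv2.resize(im[120:240,235:400,::-1],None,fx=4.8,fy=4.8,interpolation=cv2.INTER_CUBIC))
y=[b for b in blobs(mask(im,(22,110,90),(34,255,255))) if cv2.boundingRect(b)[0]<385][0]
P=ray(c,cv2.boxPoints(cv2.minAreaRect(y)),.046);print('stop top',P.round(3).tolist())
# plate: light grey
m=mask(im,(0,0,150),(180,60,255));m[:,:240]=0;m[:130]=0;m[:,385:]=0;m[212:]=0
m=cv2.morphologyEx(m,cv2.MORPH_OPEN,np.ones((5,5)))
b=blobs(m)[0];bp=cv2.boxPoints(cv2.minAreaRect(b));print('plate px',bp.round(1).tolist());print(ray(c,bp,.006).round(3).tolist())
b=[b for b in blobs(mask(im,(100,90,40),(130,255,255))) if 240<cv2.boundingRect(b)[0]<290][0]
ap=cv2.approxPolyDP(b,3,True).reshape(-1,2);print('carton',ap.tolist());print(ray(c,ap,.124).round(3).tolist())
for n,u,z in(('tappet',(321,213),.022),('plug',(360,228),.015),('bottle',(382,143),.0)):print(n,ray(c,[u],z).round(3))
o=ctrl.observe();print(o['orientation'],o['finger_gap'],ctrl.grasp_offset)
```

```text
stop top [[0.525, -0.115, 0.046], [0.658, -0.132, 0.046], [0.655, -0.164, 0.046], [0.521, -0.146, 0.046]]
plate px [[248.1999969482422, 189.8000030517578], [255.10000610351562, 137.5], [368.8999938964844, 152.6999969482422], [361.8999938964844, 204.89999389648438]]
[[0.565, 0.155, 0.006], [0.695, 0.142, 0.006], [0.659, -0.135, 0.006], [0.531, -0.117, 0.006]]
carton [[269, 139], [265, 174], [273, 185], [295, 186], [296, 141]]
[[0.656, 0.095, 0.124], [0.579, 0.102, 0.124], [0.555, 0.084, 0.124], [0.553, 0.037, 0.124], [0.652, 0.036, 0.124]]
tappet [[ 0.509 -0.02   0.022]]
plug [[ 0.475 -0.111  0.015]]
bottle [[ 0.685 -0.168  0.   ]]
[-5.15644613e-04  9.92877671e-01  1.19137163e-01 -3.67949286e-05] 0.09266974494589948 0.0188
```

View pics/crop.png

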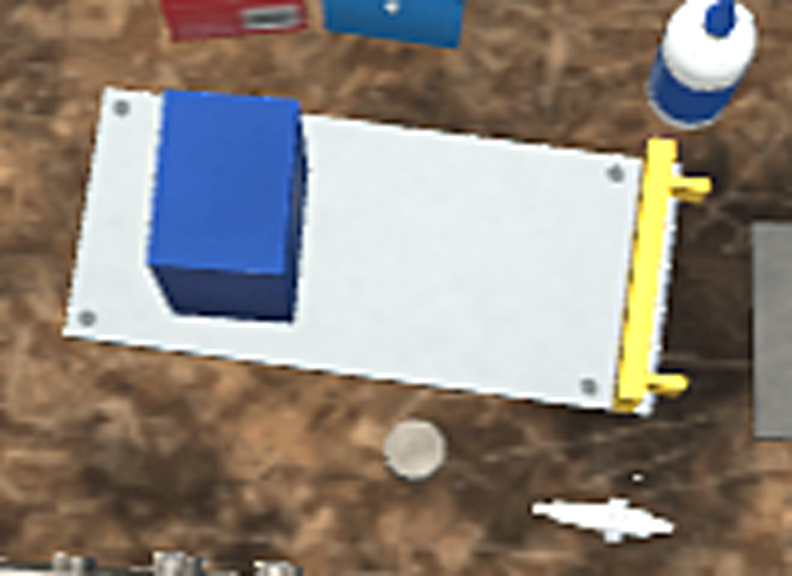

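The crop confirms it: a blue carton on end on the grey plate, with its top face at crop corners (163,90), (299,100), (296,272) and (150,263). The stop is on the right.

Run:
```python
from h import *
c=ctrl.get_calibration('top')
f=lambda q,z:ray(c,np.array(q)/4.8+[235,120],z)[:,:2]
pl=f([(65,335),(106,87)],.006); st=f([(650,141),(617,408)],.046)
yd=st[0]-st[1];yd/=np.linalg.norm(yd);yp=pl[1]-pl[0];print(pl,st,'widths',np.linalg.norm(yp),np.linalg.norm(st[0]-st[1]))
x=pl.mean(0)-st.mean(0);L=np.linalg.norm(x);ex=-x/L;ey=np.array([-ex[1],ex[0]])
print('L(0.275)',L,'ex',ex,'yd',yd,yp/np.linalg.norm(yp))
O=st.mean(0)-.130*ex
t=f([(163,90),(299,100),(296,272),(150,263)],.124)
print('O',O,'carton jig',[( (p-O)@ex,(p-O)@ey) for p in t],'ctr world',t.mean(0))
for n,u,z in(('tap',(321,213),.022),('plug',(360,228),.015),('bot',(380,143),0)):
  p=ray(c,[u],z)[0,:2];print(n,(p-O)@ex,(p-O)@ey)
```

```text
[[0.56530174 0.15421464]
 [0.69389793 0.13747248]] [[ 0.65620803 -0.13422669]
 [ 0.52464316 -0.11702678]] widths 0.12968145498104225 0.13268440899277298
L(0.275) 0.2742822374286279 ex [-0.14282455 -0.98974802] yd [ 0.99156241 -0.12963022] [ 0.99163129 -0.12910222]
O [0.60899279 0.0030405 ] carton jig [(np.float64(-0.09786752418851033), np.float64(0.03425867301346597)), (np.float64(-0.03620909692069579), np.float64(0.03881116089872122)), (np.float64(-0.025008299520725467), np.float64(-0.039817813513894726)), (np.float64(-0.09018158036493513), np.float64(-0.04555471448857479))] ctr world [0.61484899 0.06515754]
tap 0.037070129296943116 -0.09617784793553301
plug 0.13249899370326237 -0.11647526420582013
bot 0.1537786496196201 0.09925277355078826
```

```bash
python3 -m crank '[[40,0,0,4,0,0,0],[40,0,0,4,0,0,0],[40,2.2,3.3,0,0,0,6.9],[40,2.2,3.3,0,0,0,6.9],[40,2.2,3.3,0,0,0,6.9],[40,2.2,3.3,0,0,0,6.9],[40,2.2,3.3,0,0,0,6.9],[40,2.2,3.3,0,0,0,6.9],[40,2.2,3.3,0,0,0,6.9],[40,2.2,3.3,0,0,0,6.9],[40,2.2,3.3,0,0,0,6.9],[40,2.2,3.3,0,0,0,6.9],[40,1,4,0,0,0,0],[40,1,4,0,0,0,0],[40,1,4,0,0,0,0],[40,1,4,0,0,0,0],[40,1,4,0,0,0,0],[40,1,4,0,0,0,0],[40,1,4,0,0,0,0],[40,1,4,0,0,0,0]]'
```

```text
time_s: 1.77
ee_pos: [0.4299, 0.1179, 0.2986]
orientation: [0.0, 0.751, 0.661, -0.0]
ft_force: [0.6, -0.6, 0.3]
finger_gap: 0.0373
grip_force: 0.0
```

```bash
python3 -m crank '[[40,3.8,0.4,0,0,0,0],[40,3.8,0.4,0,0,0,0],[40,3.8,0.4,0,0,0,0],[40,3.8,0.4,0,0,0,0],[40,3.8,0.4,0,0,0,0],[40,0,0,-3.8,0,0,0],[40,0,0,-3.8,0,0,0],[40,0,0,-3.8,0,0,0],[40,0,0,-3.8,0,0,0],[40,0,0,-3.7,0,0,0],[40,0,0,0,0,0,0]]'; python3 -c "
from h import *
c,im=snap('wrist','w1');a=snap('top','t1')[1];cv2.imwrite('pics/v1.png',np.hstack([im,cv2.resize(a[100:250,220:420],(533,400))])[:,::1,::-1][:, :, :]) 
v=cv2.imread('pics/v1.png');cv2.imwrite('pics/v1.png',cv2.resize(v,(800,273)))"
```

```text
time_s: 2.68
ee_pos: [0.6161, 0.135, 0.1023]
orientation: [-0.003, 0.751, 0.661, -0.005]
ft_force: [-0.8, -0.4, -1.7]
finger_gap: 0.0374
grip_force: 0.0
```

View pics/v1.png

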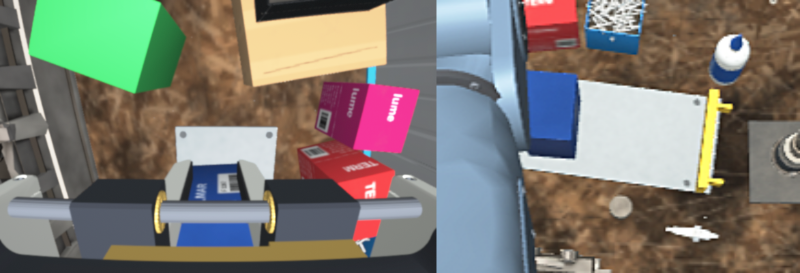

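The wrist view shows the carton (180–255, 165–245) centred between the fingers, and there's no contact yet. Now the push near the top.

```bash
python3 -m crank '[[40,-0.1,-1,0.1,0,0,0],[40,-0.1,-1,0.1,0,0,0],[40,-0.1,-0.8,0,0,0,0],[40,-0.1,-0.8,0,0,0,0],[40,-0.1,-0.8,0,0,0,0],[40,-0.1,-0.8,0,0,0,0],[40,-0.1,-0.8,0,0,0,0]]'; python3 -c "
from h import *
a=snap('top','t2')[1];b=snap('scene','s2')[1];cv2.imwrite('pics/v2.png',np.hstack([cv2.resize(b[100:250,200:400],(400,300)),cv2.resize(a[100:250,220:420],(400,300))])[:,:,::-1])"
```

```text
time_s: 3.37
ee_pos: [0.6131, 0.0746, 0.1119]
orientation: [0.0, 0.751, 0.66, 0.0]
ft_force: [-0.8, 1.0, 0.2]
finger_gap: 0.0369
grip_force: 0.4
```

View pics/v2.png

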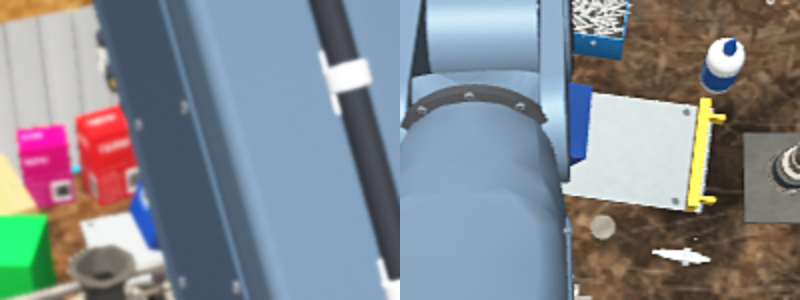

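The scene view shows the carton's back edge at (135–160, 190–245) leaning, and the force is about 1 N. So it's tipping, and I'll continue past the balance point and then stop.

```bash
python3 -m crank '[[40,-0.1,-0.8,0,0,0,0],[40,-0.1,-0.8,0,0,0,0],[40,-0.1,-0.8,0,0,0,0],[40,-0.1,-0.8,0,0,0,0],[40,0,0,0,0,0,0],[40,0,0,0,0,0,0],[40,0,0,0,0,0,0],[40,0,0,0,0,0,0]]'; python3 -c "
from h import *
a=snap('top','t3')[1];b=snap('wrist','w3')[1];cv2.imwrite('pics/v3.png',np.hstack([cv2.resize(b,(400,300)),cv2.resize(a[100:250,220:420],(400,300))])[:,:,::-1])"
```

```text
time_s: 4.13
ee_pos: [0.6091, 0.0439, 0.1116]
orientation: [-0.0, 0.751, 0.661, 0.0]
ft_force: [0.2, -0.1, 0.2]
finger_gap: 0.0372
grip_force: 0.0
```

View pics/v3.png

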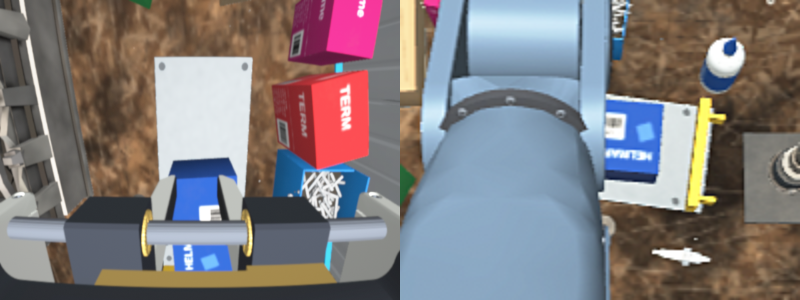

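The carton lies flat, head edge at v3 (660,107)–(655,182), still short of the stop. Now I'll measure the head.

```bash
python3 -c "
from h import *
im=cv2.cvtColor(cv2.imread('pics/t3.png'),cv2.COLOR_BGR2RGB);c=ctrl.get_calibration('top')
O=np.array([.609,.003]);ex=np.array([-.131,-.991]);ey=np.array([.991,-.131])
m=mask(im,(100,90,40),(130,255,255));m[:,:322]=0;m[:145]=0;m[200:]=0;m[:,365:]=0
pts=[(np.nonzero(m[r])[0].max()+1,r+.5) for r in range(157,189)]
P=ray(c,pts,.068)[:,:2]-O
X=P@ex;Y=P@ey;k=np.polyfit(Y,X,1);print('head x, slope',k[1],np.degrees(np.arctan(k[0])))
R=np.nonzero(m.any(1))[0];Q=ray(c,[(345,R.min()),(345,R.max()+1)],.068)[:,:2]-O;print('y',Q@ey)
"
```

```text
head x, slope 0.08898115483564574 -2.7392453682945406
y [ 0.04888916 -0.04785679]
```

```bash
python3 -m crank '[[40,0.5,1.5,0,0,0,0],[40,0.5,1.5,0,0,0,0],[40,0,0,0,0,0,0],[40,0,0,-2.2,0,0,0],[40,0,0,-2.2,0,0,0],[40,0,0,-2.1,0,0,0],[40,0,0,0,0,0,0]]' && python3 -m crank '[[40,-0.13,-1,0,0,0,0],[40,-0.13,-1,0,0,0,0],[40,-0.13,-1,0,0,0,0],[40,-0.06,-0.4,0,0,0,0],[40,-0.06,-0.4,0,0,0,0],[40,-0.06,-0.4,0,0,0,0],[40,-0.06,-0.4,0,0,0,0],[40,-0.06,-0.4,0,0,0,0],[40,-0.06,-0.4,0,0,0,0],[40,-0.06,-0.4,0,0,0,0],[40,0,0,0,0,0,0]]'; python3 -c "
from h import *
a=snap('top','t4')[1];b=snap('wrist','w4')[1];cv2.imwrite('pics/v4.png',np.hstack([cv2.resize(b,(400,300)),cv2.resize(a[100:250,220:420],(400,300))])[:,:,::-1])"
```

```text
time_s: 4.82
ee_pos: [0.617, 0.0743, 0.0428]
orientation: [-0.002, 0.751, 0.661, -0.002]
ft_force: [-0.6, -0.9, -0.7]
finger_gap: 0.0373
grip_force: 0.0
time_s: 5.73
ee_pos: [0.6107, 0.0148, 0.0465]
orientation: [-0.0, 0.751, 0.66, -0.0]
ft_force: [0.5, 0.3, 0.3]
finger_gap: 0.0373
grip_force: 0.0
```

View pics/v4.png

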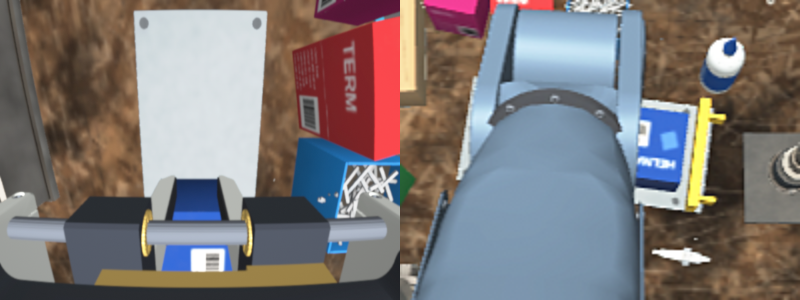

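The carton is sliding square along the plate. Its head is at v4 x≈687 and the stop is at about 697. About 1.5 cm is left, so I'll go slowly and watch the force.

```bash
python3 -m crank '[[40,-0.03,-0.25,0,0,0,0],[40,-0.03,-0.25,0,0,0,0],[40,-0.03,-0.25,0,0,0,0],[40,-0.03,-0.25,0,0,0,0],[40,-0.03,-0.2,0,0,0,0],[40,0,0,0,0,0,0]]'; python3 -m crank '[[40,0,-0.1,0,0,0,0],[40,0,-0.1,0,0,0,0],[40,0,0,0,0,0,0]]';python3 -m crank '[[40,0,-0.1,0,0,0,0],[40,0,-0.1,0,0,0,0],[40,0,0,0,0,0,0]]'
```

```text
time_s: 6.33
ee_pos: [0.6094, 0.0031, 0.0466]
orientation: [0.0, 0.751, 0.66, -0.0]
ft_force: [-0.2, -0.5, 0.7]
finger_gap: 0.037
grip_force: 0.0
time_s: 6.58
ee_pos: [0.6096, 0.0019, 0.0467]
orientation: [-0.0, 0.751, 0.66, 0.0]
ft_force: [-0.2, 4.1, -0.3]
finger_gap: 0.0369
grip_force: 2.0
time_s: 6.83
ee_pos: [0.6097, 0.0018, 0.0469]
orientation: [-0.001, 0.751, 0.66, 0.001]
ft_force: [0.3, 16.4, 2.1]
finger_gap: 0.0374
grip_force: 8.3
```

The tool has stalled at 16 N, so the carton is against the stop. I'll back off, lift and check.

```bash
python3 -m crank '[[40,0,0.4,0,0,0,0],[40,0.1,1,0,0,0,0],[40,0.3,2,0,0,0,0],[40,0,0,3,0,0,0],[40,0,0,4,0,0,0],[40,0,0,4,0,0,0],[40,0,0,4,0,0,0],[40,0,0,4,0,0,0],[40,-4,0,0,0,0,0],[40,-4,0,0,0,0,0],[40,-4,0,0,0,0,0],[40,-4,0,0,0,0,0],[40,-4,0,0,0,0,0],[40,-4,0,0,0,0,0],[40,0,0,0,0,0,0]]'; python3 -c "
from h import *
c,a=snap('top','t5');b=snap('scene','s5')[1];cv2.imwrite('pics/v5.png',np.hstack([cv2.resize(b[100:250,200:400],(400,300)),cv2.resize(a[100:250,220:420],(400,300))])[:,:,::-1])
m=mask(a,(100,90,40),(130,255,255));m[:,:275]=0;m[:145]=0;m[210:]=0;m[:,375:]=0
O=np.array([.609,.003]);ex=np.array([-.131,-.991]);ey=np.array([.991,-.131])
for r0,r1 in((160,188),):
  for f,n in((np.max,'head'),(np.min,'toe')):
    pts=[(f(np.nonzero(m[r])[0])+(n=='head'),r+.5) for r in range(r0,r1)]
    P=ray(c,pts,.068)[:,:2]-O;k=np.polyfit(P@ey,P@ex,1);print(n,k[1],np.degrees(k[0]))
R=np.nonzero(m.any(1))[0];print((ray(c,[(365,R.min()),(355,R.max()+1)],.068)[:,:2]-O)@ey)
"
```

```text
time_s: 8.08
ee_pos: [0.3676, 0.0339, 0.2361]
orientation: [-0.001, 0.751, 0.661, -0.001]
ft_force: [0.3, -0.6, 1.3]
finger_gap: 0.0371
grip_force: 0.0
head 0.12916613042292097 0.06287046547672007
toe 0.012971308900936767 -0.6021291237089986
[ 0.05284316 -0.0537971 ]
```

View pics/v5.png

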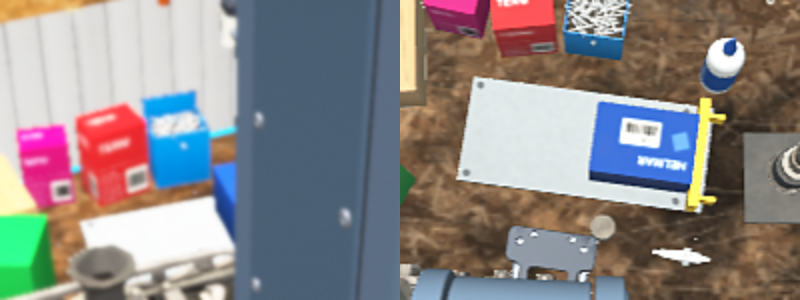

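The carton lies flat with its head at x≈0.129, flush with the stop, square within 1° and near the centre line. The bottle, tappet and plug haven't moved, so I'm handing in.

```bash
python3 -c "
from workcell import ctrl
print(ctrl.hand_in())"
```

```text
the job is handed in; nothing more can be done
None
```

I tipped the blue carton flat and pushed it flush and square against the yellow stop. The final picture shows the bottle, tappet and spark plug still in place; the job is handed in, but no verdict was returned.

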